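Hang a tool rail in the slotted bench stand and lock it

TASK

Hang the tool rail whose two claws match the spacing of the stand's uprights: put both claws through the upper slots, lower it and let go, so that it first hangs by its claws on the spring catches, not yet locked. Then press it down until both ends have snapped past the catches and sit fully home in the slots. Leave the other rail, the bottle, the engine cylinder and the jar where they stand.

Things in the scene. Friction and masses are not known exactly. Their poses are not given: they have to be found in the camera images.
- rail: Tool rail to hang: aluminium, 200 mm long, 0.18 to 0.33 kg; starts upright on the bench, left or right. Origin: under the middle of its bar. y along it, z up, x to its back (claw side). Bar 12 thick (x -6 to 6), 40 tall. In front, at the bottom, a ledge 4 thick to x = -56 with a lip 8 high. Two steel claws behind, 6 wide, at y = 65 and -65.
- rail_grip (a point): Middle of the bar's top edge, 40 mm above the rail's origin: grip here from above, across the bar's 12 mm, fingers reaching down at most 30 mm; the ledge leaves 48 mm free in front of the bar.
- claw_left (a point): Centre of the round nose (radius 4 mm) that ends the rail's claw on its +y side; in the rail's frame x = 17, y = 65, z = 16 mm. The claw: a neck (z 32 to 40) runs back from the bar to x = 17; from it a hook (x 12 to 17) points down, its nose ending at z = 12. Gap between bar and hook 6 mm.
- claw_right (a point): The same on the rail's -y side; in the rail's frame x = 17, y = -65, z = 16 mm.
- stand: Fixed grey steel stand; place and yaw vary. Origin: on the uprights' front plane, midway between them, at bench level; x from front (robot's side) to back, y to the left upright. Two channels, 30 mm wide, 40 deep, open behind, at y = 65 and -65, 175 tall; base 190 wide, x -33 to 83, 10 thick. Open between the uprights above z = 45 mm. Lower slots (z 60 to 102) have no catch: not used.
- slot_left (a point): Middle of the lower edge of the left (+y) upright's upper slot, on the front plane; axes as the stand. Slot 12 mm wide, z 120 to 162 mm, in a plate 4 mm thick. To enter, the rail is square to the stand, its origin 108 to 122 mm above the bench; push it back until its bar is within 2 mm of the plate (rail origin at stand x -8 to -6), then lower it.
- slot_right (a point): The same for the right (-y) upright. Rail home: its origin 88 mm above the bench, bar top 128 mm, each nose centre 9 to 11 mm behind and 16 mm below its slot point. Hanging unlocked on the catches: rail origin about 99 mm high, noses 4 to 6 mm below.
- catch_point_left (a point): Spring catch behind the left upper slot: a slippery roller 10 mm across, axis along y; this point is its centre at rest (stand x = 15.5, z = 109 mm). A let-go rail rests with its noses on the rollers. About 10 N of downward push at a claw (20 N at mid bar) snaps the nose past; the roller then holds it down.
- catch_point_right (a point): The same behind the right upper slot. One end of the rail may be pressed home after the other, on the bar's top between the uprights, for example 37 mm either side of the middle.
- spare_rail: Spare rail, to be left alone: same bar, ledge, size and material as the rail, but its claws are only 60 mm apart (y = 30 and -30), which does not fit the stand. Stands on the bench on the other side from the rail. Origin and axes as the rail.
- bottle: White plastic bottle with black cap, 58 mm across, 185 mm tall, loose, beside the stand on one side or the other. Origin: centre of its underside.
- engine_cylinder: Finned aluminium engine cylinder, 66 mm across, 89 mm tall, loose, beside the stand on the side away from the bottle. Origin: centre of its underside.
- jar: Glass jar with steel lid, 60 mm across, 85 mm tall, loose, in front of the stand towards the robot. Origin: centre of its underside.
Things that resemble listed ones, but are neither listed nor needed, are in the scene too. There is more than one size of the stand; the job needs the larger.

How it is judged:
By the outcome, as a careful person would: the job done as asked, in the order asked, and still so for the second after the job is handed in, with the robot touching nothing.
It also fails if it takes over 69 s, if anything falls off the work surface, if the arm or the gripper's body presses on something with over 40 N, if the wrist force passes 120 N, or if a joint passes its speed limit or range.

ROBOT

A 6-joint arm with a two-finger parallel gripper is mounted at the origin on the work surface. World frame = base frame: x ahead of the robot, y to its left, z up, the work surface at z = 0. Lengths are in m, angles in rad, forces in N, time in s.
With the tool pointing down it reaches from about 0.375 to 0.975 m from the base axis. Payload 3.8 kg.
Tool frame: the origin (TCP) lies midway between the tips of the shut fingers; the grasp point (between the pads) lies 19 mm behind it; z points along the fingers, y is the direction in which the jaws open and shut (so a half turn about z gives the same grasp; the last joint's range is limited). The gripper opens to 85 mm and grips with 20 to 120 N. Pads are 22 mm wide; open, the fingers measure 114 mm over their backs; the gripper's body (76 mm by 85 mm) begins 54 mm behind the grasp point. The pads swing forward as they close: fully open they stand 13 mm farther back than shut.
Start: joints at [-0.037, 0.264, 1.604, -0, 1.274, -0.037], TCP at [0.675, -0, 0.231] pointing down, gripper open.
Joint ranges: [-2.63, 2.63], [-0.94, 2.18], [0.31, 2.57], [-1.31, 4.45], [0, 2.66], [-2.55, 2.55]. Speed limits (rad/s): [2.57, 2.57, 3.14, 3.14, 3.14, 3.14].

INTERFACE

Orientations are given as a rotation vector (axis times angle).
In Python, from workcell import bot gives the robot as it stands.
- The arm moves only by the tool arm_command, never from a script. Its argument "targets" is text: rows parted by semicolons, each of 7 numbers parted by spaces: the shift along the tool's x, y, z in mm, then the turn, a rotation vector about the tool's x, y, z in degrees, then the opening, from 0 (shut) to 1 (fully open). A call has 1 to 10 rows; each row is the pose to reach, as a shift and turn from the pose commanded when the call began, along the tool's axes at that moment; what a row does not reach only later rows make up. A row lasts 1/12 s, in which the tool goes at most 41.7 mm and 7.16 degrees, less where a joint would pass 70% of its speed; a pose out of reach is approached as far as the arm can. A call with a gripper value outside its range is refused whole. The fingers move at their own pace and stop on an object; "newtons" is the grip in N (left out, the last holds). Time passes only in rows, so rows that repeat a pose let the fingers close. It gives the time, the measured TCP pose, the force and the opening at its end, in the units of the state.
- bot.read_state(): the state, without advancing time (a new reading comes with each control period).
- bot.read_camera(name): name is "scene" or "side" or "wrist"; returns (picture, depth): 420x560x3 uint8, blue, green, red; 420x560 float32, m along the optical axis (not along the pixel's ray), 0 where there is no reading.
- bot.camera_params(name): a dict with "fov_y" (degrees; the focal length in pixels is half the picture's height over the tangent of half this angle, whatever the lens; pixels are square), "cx", "cy" (the principal point, pixels), "xyz" and "rotation" of the camera in the world; the wrist camera has in their place "T_tool_cam" (4x4, takes a point from camera to tool coordinates, whose origin is the TCP and whose axes are the flange's). Camera axes: x right, y up, looking along -z (the intrinsics and any distortion apply to the point x, -y, -z); pixel columns grow to the right and rows downward; lengths in m; the calibration is good to about 2 mm. The wrist camera is an equidistant fisheye: a pixel r from the principal point sees the ray r / f radians off the axis. A picture is of the moment at which its call begins: read the wrist's pose just before it. camera_params takes no time and is no camera call.
- bot.finish_job(): hands the job in, once; it reports no verdict.
The state is a dict: "time": time; "q": joint angles; "joint_vel": joint speeds; "joint_torque": joint torques, N m; "tool_pos": TCP position; "tcp_rot": TCP orientation; "wrist_force": force on the tool from outside, world axes, zero at the start; "torque": the same for the moment, N m; "width": opening from 0.0 (shut) to 1.0 (fully open).
Only numpy, scipy, OpenCV 4.12 (cv2) and the standard library are available. Lean on these libraries where they do the work, as an engineer would, in place of code of your own. Each camera call takes 0.05 s, during which the arm holds its last target.

## Working session

There is one attempt and no reset: what is moved stays moved. The work goes in short steps, Python scripts to look and compute and a tool call to move; the robot and the scene stay as the last step left them, time stands still between calls to the robot, and variables do not carry over. Pictures are saved under pics/ and viewed, and the job is handed in when it is done.

Besides the shell and the picture viewer there is one more tool, called as a command line: name --argument value ..., lists and objects as JSON in quotes. arm_command: Moves the arm, as the interface text tells. Its arguments: {"type":"object","properties":{"targets":{"type":"string"},"newtons":{"type":"number"}},"required":["targets"]}

```bash
mkdir -p pics; ls
python3 - <<'E'
from workcell import bot
import cv2,numpy as np
print(bot.read_state())
for n in ["scene","side","wrist"]:
    print(n,bot.camera_params(n))
    im,d=bot.read_camera(n); cv2.imwrite(f"pics/{n}0.png",im); np.save(f"pics/{n}0.npy",d)
    print((d>0).mean(), d[d>0].min() if (d>0).any() else None,d.max())
E
```

```text
pics
{'time': 0.0, 'q': array([-3.69200001e-02,  2.64742003e-01,  1.60534071e+00,  7.24643959e-06,
        1.27368158e+00, -3.69355099e-02]), 'joint_vel': array([ 0.0012764 , -0.00062549,  0.001506  ,  0.00027917, -0.0004353 ,
        0.00013521]), 'joint_torque': array([ 6.10465631e-04, -5.15121067e+01, -3.67308676e+01, -4.07824507e-05,
        1.31324201e-02,  1.46811578e-05]), 'tool_pos': array([6.74292986e-01, 1.31763197e-05, 2.29987496e-01]), 'tcp_rot': array([-2.22029751, -2.22032722,  0.00231224]), 'wrist_force': array([ 0.5156991 ,  0.94353225, -0.64749746]), 'torque': array([-0.0277569 ,  0.03199773,  0.04915679]), 'width': 1.0026174815677413}
scene {'fov_y': 50.13653695471173, 'cx': 279.5279436401391, 'cy': 205.9250458920459, 'xyz': array([1.12001281, 0.45752102, 0.91355381]), 'rotation': array([0.37354769, 0.80135285, 2.15216744])}
0.9963860544217688 0.6057946 3.6454496
side {'fov_y': 49.50589516943239, 'cx': 283.133312982891, 'cy': 207.78191575377994, 'xyz': array([ 0.16784107, -0.78243002,  0.7465487 ]), 'rotation': array([ 0.90366045, -0.24174869, -0.43390853])}
0.9959523809523809 0.6756813 3.4851937
wrist {'fov_y': 65.70646984690485, 'cx': 278.67144216430665, 'cy': 205.74148704254904, 'T_tool_cam': array([[-2.23332514e-04,  9.48864195e-01,  3.15684477e-01,
         8.07764810e-02],
       [ 9.99999280e-01,  5.84163472e-04, -1.04838684e-03,
        -1.10402844e-03],
       [-1.17918807e-03,  3.15684015e-01, -9.48863642e-01,
        -1.42367097e-01],
       [ 0.00000000e+00,  0.00000000e+00,  0.00000000e+00,
         1.00000000e+00]])}
0.9959566326530612 0.050738435 1.6655988
```

View pics/scene0.png

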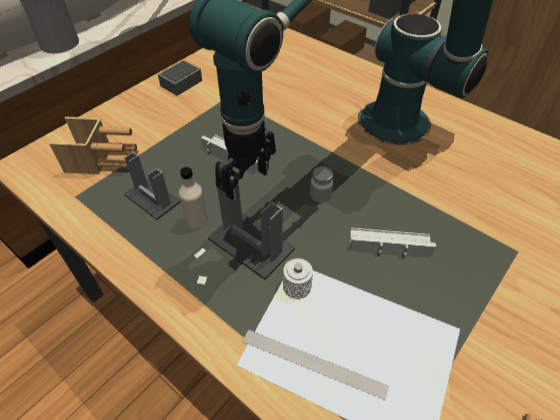

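View pics/side0.png

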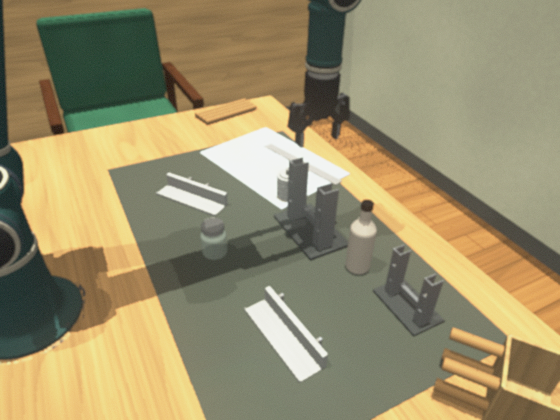

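View pics/wrist0.png

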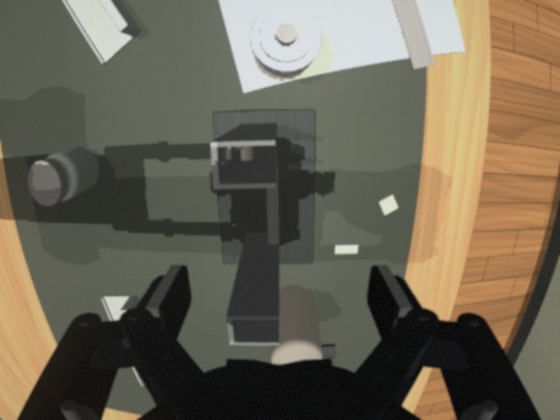

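```bash
cat > h.py <<'E'
import numpy as np,cv2
from scipy.spatial.transform import Rotation as R
from workcell import bot
def cam(n):
    p=bot.camera_params(n); f=210/np.tan(np.radians(p['fov_y']/2)); return p,f
def pose(n,st=None):
    p,f=cam(n)
    if n=='wrist':
        st=st or bot.read_state()
        T=np.eye(4);T[:3,:3]=R.from_rotvec(st['tcp_rot']).as_matrix();T[:3,3]=st['tool_pos']
        T=T@p['T_tool_cam']; return T[:3,:3],T[:3,3]
    return R.from_rotvec(p['rotation']).as_matrix(),np.array(p['xyz'])
def dirs(n,uv):
    p,f=cam(n); uv=np.asarray(uv,float); x=(uv[...,0]-p['cx'])/f; y=(uv[...,1]-p['cy'])/f
    if n=='wrist':
        r=np.hypot(x,y); s=np.where(r>1e-9,np.tan(r)/np.maximum(r,1e-9),1); x=x*s;y=y*s
    return np.stack([x,-y,-np.ones_like(x)],-1)   # unit depth
def cloud(n,d,st=None):
    M,t=pose(n,st); v,u=np.mgrid[0:420,0:560]
    return (dirs(n,np.stack([u,v],-1))*d[...,None])@M.T+t
def onplane(n,uv,z,st=None):
    M,t=pose(n,st); w=dirs(n,uv)@M.T; return t+w*((z-t[2])/w[...,2])[...,None]
def tri(obs):  # list of (name,uv,st)
    A=np.zeros((3,3));b=np.zeros(3)
    for n,uv,st in obs:
        M,t=pose(n,st); w=M@dirs(n,uv); w/=np.linalg.norm(w); P=np.eye(3)-np.outer(w,w);A+=P;b+=P@t
    return np.linalg.solve(A,b)
E
python3 - <<'E'
from h import *
out=[]
for n in ["scene","side","wrist"]:
    d=np.load(f"pics/{n}0.npy"); P=cloud(n,d)
    ok=(d>0)
    X0,X1,Y0,Y1=.3,1.0,-.5,.5
    # height map 2mm
    H=np.zeros((int((X1-X0)/.0025),int((Y1-Y0)/.0025)))
    q=P[ok]; s=(q[:,0]>X0)&(q[:,0]<X1)&(q[:,1]>Y0)&(q[:,1]<Y1)&(q[:,2]<.2); q=q[s]
    i=np.clip(((X1-q[:,0])/.0025).astype(int),0,H.shape[0]-1); j=np.clip(((Y1-q[:,1])/.0025).astype(int),0,H.shape[1]-1)
    np.maximum.at(H,(i,j),q[:,2]); 
    cv2.imwrite(f"pics/h_{n}.png",cv2.resize(cv2.applyColorMap((np.clip(H/.19,0,1)*255).astype(np.uint8),cv2.COLORMAP_JET),None,fx=2,fy=2,interpolation=0)[:600])
    print(n,np.median(q[np.abs(q[:,2])<.015,2]))
E
```

```text
scene 0.0015006125612904708
side 0.0009957640314838812
wrist 0.000982323392950235
```

View pics/h_side.png

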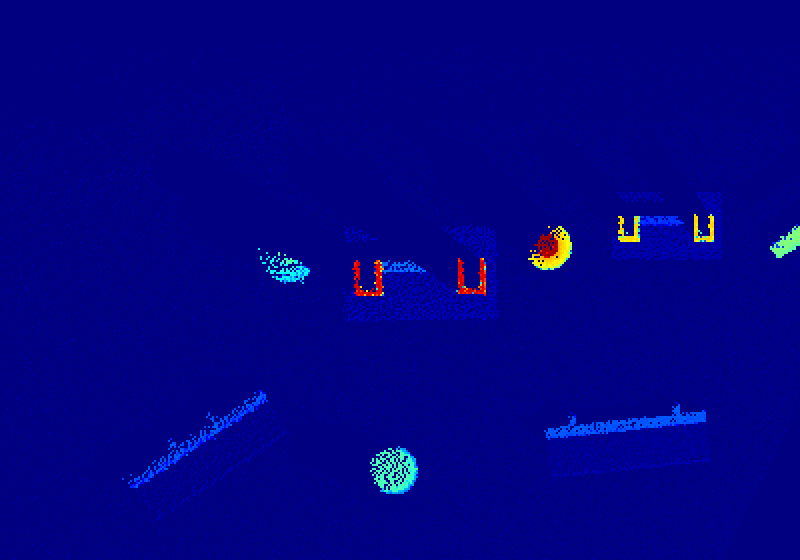

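View pics/h_wrist.png

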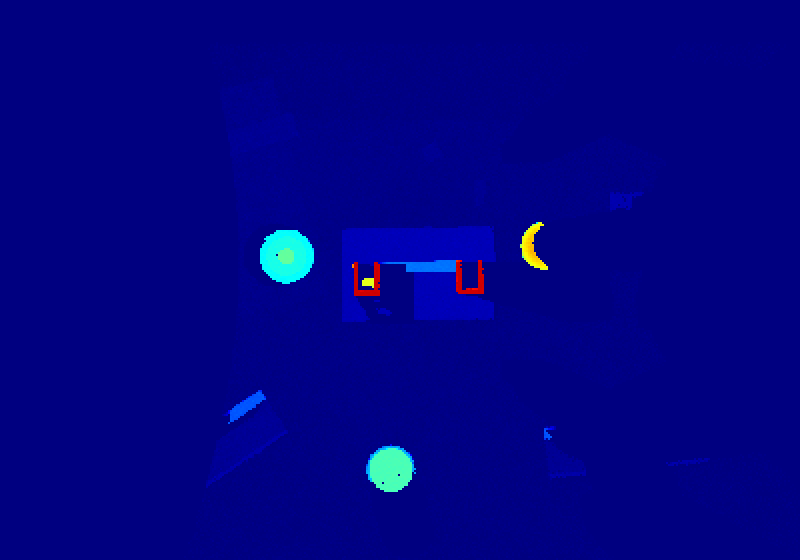

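Run:
```python
from h import *
for n in ["wrist","side","scene"]:
    d=np.load(f"pics/{n}0.npy"); P=cloud(n,d).reshape(-1,3)
    s=(P[:,2]>.168)&(P[:,2]<.182)&(P[:,0]>.6)&(P[:,0]<.72)&(P[:,1]>-.13)&(P[:,1]<.08)
    q=P[s]; print(n,len(q),np.median(q[:,2]) if len(q) else 0)
    for a,b in ((-.03,.08),(-.13,-.03)):
        t=q[(q[:,1]>a)&(q[:,1]<b)]
        if len(t)<20: continue
        print(cv2.minAreaRect((t[:,:2]*1000).astype(np.float32)), np.percentile(t,[1,99],axis=0).round(4).tolist(),np.median(t[:,2]))
    # front faces
    s=(P[:,2]>.02)&(P[:,2]<.165)&(np.abs(P[:,0]-.634)<.008)&(P[:,1]>-.11)&(P[:,1]<.06); t=P[s]
    if len(t)>50:
        for a,b in ((-.02,.06),(-.11,-.06)):
            w=t[(t[:,1]>a)&(t[:,1]<b)]; print('front',len(w), w.mean(0).round(4) if len(w) else '')
    # rail bar top
    s=(P[:,2]>.033)&(P[:,2]<.046)&(P[:,0]>.42)&(P[:,0]<.52)&(P[:,1]>-.4)&(P[:,1]<-.16); t=P[s]
    if len(t)>50: print('rail',len(t),cv2.minAreaRect((t[:,:2]*1000).astype(np.float32)),t.mean(0))
```

```text
wrist 2076 0.17445027526574047
((651.06640625, 42.087432861328125), (39.868038177490234, 30.344175338745117), 0.7074885964393616) [[0.6314, 0.0272, 0.1684], [0.6706, 0.0573, 0.1763]] 0.17465835753777834
((653.1343383789062, -87.90559387207031), (40.32320785522461, 32.11909103393555), 1.8838773965835571) [[0.6333, -0.1032, 0.1682], [0.6722, -0.0722, 0.1761]] 0.1739176795131487
front 768 [0.6362 0.0405 0.1196]
front 783 [ 0.6377 -0.0769  0.1138]
side 231 0.172809928665296
((651.52587890625, 40.64266586303711), (35.99607467651367, 39.576866149902344), 88.3184585571289) [[0.6318, 0.023, 0.1681], [0.6705, 0.0569, 0.1768]] 0.17281219560788225
((653.3759765625, -89.08683776855469), (33.29851150512695, 40.97340393066406), 88.54751586914062) [[0.6332, -0.1052, 0.1682], [0.6739, -0.073, 0.1766]] 0.17268646911806884
front 418 [0.635  0.0367 0.0942]
front 444 [ 0.636  -0.0926  0.0933]
rail 679 ((474.1671142578125, -281.60247802734375), (24.12371253967285, 201.26007080078125), 6.249639511108398) [ 0.46976058 -0.28988299  0.03895997]
scene 132 0.1738628707218089
((650.5993041992188, 40.45131301879883), (32.26983642578125, 41.90385818481445), 88.28534698486328) [[0.6315, 0.0252, 0.1683], [0.6713, 0.0561, 0.1769]] 0.1738052040141902
front 164 [0.6364 0.0474 0.1159]
front 99 [ 0.6372 -0.0755  0.0932]
rail 149 ((476.0282897949219, -280.2093811035156), (28.980815887451172, 202.5288543701172), 6.250701427459717) [ 0.47612922 -0.32302646  0.03922376]
```

arm_command --targets "-283 -205 0 0 0 -6 1;-283 -205 0 0 0 -6 1;-283 -205 0 0 0 -6 1;-283 -205 0 0 0 -6 1;-283 -205 0 0 0 -6 1;-283 -205 0 0 0 -6 1;-283 -205 0 0 0 -6 1;-283 -205 0 0 0 -6 1;-283 -205 0 0 0 -6 1;-283 -205 0 0 0 -6 1"

```text
time: 0.98
tool_pos: [0.4674, -0.2859, 0.231]
tcp_rot: [-2.107, -2.33, 0.002]
wrist_force: [0.2, -0.9, -1.1]
width: 1.004
```

Run:
```python
from h import *
st=bot.read_state(); im,d=bot.read_camera('wrist'); cv2.imwrite("pics/w1.png",im); np.save("pics/w1.npy",d)
print(st['tool_pos'])
P=cloud('wrist',d,st).reshape(-1,3)
s=(P[:,2]>.035)&(P[:,2]<.045)&(P[:,0]>.42)&(P[:,0]<.54)&(P[:,1]>-.42)&(P[:,1]<-.15); t=P[s]
ang=np.radians(6.2)
for k in range(3):
    e=np.array([-np.sin(ang),np.cos(ang)]); nrm=np.array([np.cos(ang),np.sin(ang)])
    c=np.median(t[:,:2],0)
    u=(t[:,:2]-c)@e; v=(t[:,:2]-c)@nrm
    print(np.percentile(u,[0,.3,99.7,100]),np.percentile(v,[0,1,50,99,100]),np.median(t[:,2]))
    b=np.abs(v-np.median(v))<.008
    sl=np.polyfit(u[b],v[b],1)[0]; ang-=sl; print(np.degrees(ang))
h,ed=np.histogram(v*1000,bins=np.arange(-20,30)); print(list(zip(ed.astype(int),h)))
cl=v>.012+np.median(v); print('claws u',np.histogram(u[cl]*1000,bins=np.arange(-110,110,5)))
print(c,len(t))
```

```text
[ 0.46743856 -0.28586389  0.23104287]
[-0.11071003 -0.10979345  0.08940997  0.08955224] [-0.00705692 -0.00691398 -0.00049426  0.01458768  0.01610206] 0.039766441592632845
6.100440858964123
[-0.11070395 -0.10979232  0.08940444  0.08954349] [-0.00719451 -0.00685133 -0.00051597  0.01472134  0.01600577] 0.039766441592632845
6.100048644976507
[-0.11070393 -0.10979231  0.08940442  0.08954345] [-0.00719506 -0.00685132 -0.00051605  0.01472187  0.01600539] 0.039766441592632845
6.100047099453377
[(np.int64(-20), np.int64(0)), (np.int64(-19), np.int64(0)), (np.int64(-18), np.int64(0)), (np.int64(-17), np.int64(0)), (np.int64(-16), np.int64(0)), (np.int64(-15), np.int64(0)), (np.int64(-14), np.int64(0)), (np.int64(-13), np.int64(0)), (np.int64(-12), np.int64(0)), (np.int64(-11), np.int64(0)), (np.int64(-10), np.int64(0)), (np.int64(-9), np.int64(0)), (np.int64(-8), np.int64(10)), (np.int64(-7), np.int64(172)), (np.int64(-6), np.int64(173)), (np.int64(-5), np.int64(172)), (np.int64(-4), np.int64(171)), (np.int64(-3), np.int64(166)), (np.int64(-2), np.int64(157)), (np.int64(-1), np.int64(175)), (n
[... 677 characters left out ...]
p.int64(23), np.int64(0)), (np.int64(24), np.int64(0)), (np.int64(25), np.int64(0)), (np.int64(26), np.int64(0)), (np.int64(27), np.int64(0)), (np.int64(28), np.int64(0))]
claws u (array([ 0,  0,  0,  0,  0,  0, 12, 13,  0,  0,  0,  0,  0,  0,  0,  0,  0,
        0,  0,  0,  0,  0,  0,  0,  0,  0,  0,  0,  0,  0,  0,  0, 20, 15,
        0,  0,  0,  0,  0,  0,  0,  0,  0]), array([-110, -105, -100,  -95,  -90,  -85,  -80,  -75,  -70,  -65,  -60,
        -55,  -50,  -45,  -40,  -35,  -30,  -25,  -20,  -15,  -10,   -5,
          0,    5,   10,   15,   20,   25,   30,   35,   40,   45,   50,
         55,   60,   65,   70,   75,   80,   85,   90,   95,  100,  105]))
[ 0.467897   -0.27046956] 2242
```

View pics/w1.png

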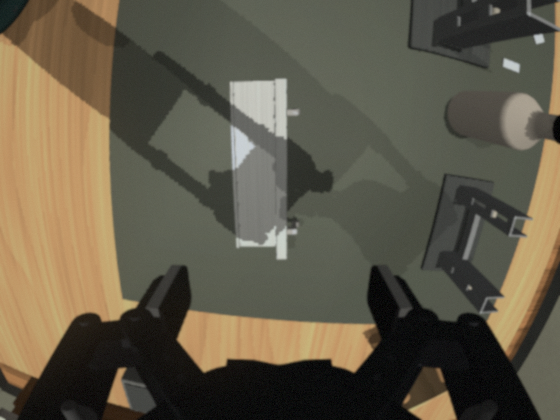

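arm_command --targets "5 1 40 0 0 0 0.6;5 1 80 0 0 0 0.6;5 1 120 0 0 0 0.6;5 1 150 0 0 0 0.6;5 1 160 0 0 0 0.6;5 1 160 0 0 0 0.6"

```text
time: 1.53
tool_pos: [0.4685, -0.2752, 0.0677]
tcp_rot: [-2.096, -2.33, 0.001]
wrist_force: [0.2, 0.7, 0.5]
width: 0.604
```

Run:
```python
from h import *
st=bot.read_state(); print(st); print(R.from_rotvec(st['tcp_rot']).as_matrix().round(4))
```

```text
{'time': 1.5333, 'q': array([-5.77153119e-01,  1.81870973e-01,  2.03049333e+00,  4.76976435e-04,
        9.36839158e-01, -6.83447952e-01]), 'joint_vel': array([-0.00599269, -0.05091763, -0.06769048, -0.00458902,  0.0304089 ,
       -0.00068311]), 'joint_torque': array([-8.17919453e-02, -4.05590594e+01, -3.08543229e+01, -4.32772940e-04,
       -3.42330895e-01,  4.51478423e-03]), 'tool_pos': array([ 0.46848371, -0.27516072,  0.06770033]), 'tcp_rot': array([-2.09556060e+00, -2.33037936e+00,  1.24902534e-03]), 'wrist_force': array([0.15017539, 0.66221443, 0.49232211]), 'torque': array([ 0.01209604,  0.05526558, -0.01465369]), 'width': 0.6036404076674895}
[[-0.1058  0.9944 -0.0062]
 [ 0.9944  0.1058  0.0045]
 [ 0.0051 -0.0057 -1.    ]]
```

arm_command --targets "-6 -1 20 0 0 0 0.6;-6 -1 40 0 0 0 0.6;-6 -1 50 0 0 0 0.6;-6 -1 53 0 0 0 0.6;-6 -1 53 0 0 0 0.6;-6 -1 53 0 0 0 0.6"

```text
time: 2.03
tool_pos: [0.4713, -0.2845, 0.0198]
tcp_rot: [2.1, 2.333, 0.001]
wrist_force: [0.5, -0.8, 0.1]
width: 0.603
```

Run:
```python
from h import *
st=bot.read_state(); print(st['tool_pos'],st['joint_vel'].round(3),st['wrist_force'])
im,d=bot.read_camera('wrist'); cv2.imwrite("pics/w2.png",im)
im,d=bot.read_camera('side'); cv2.imwrite("pics/s2.png",cv2.resize(im[200:400,200:400],(800,600)[:1]*2)[:600])
print(bot.read_state()['tool_pos'])
```

```text
[ 0.47131419 -0.28446622  0.01980756] [-0.002 -0.007 -0.004  0.    -0.002 -0.002] [ 0.49928238 -0.77815908  0.08015082]
[ 0.47135828 -0.2846488   0.01994357]
```

View pics/w2.png

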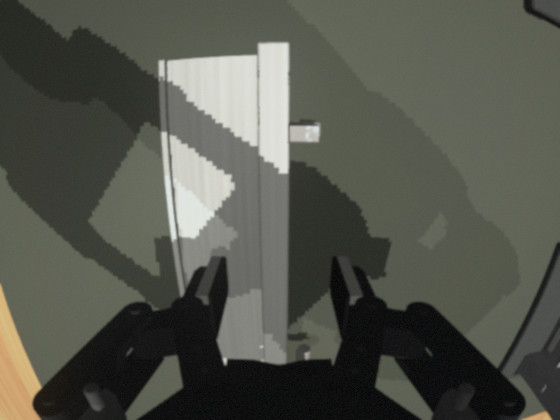

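View pics/s2.png

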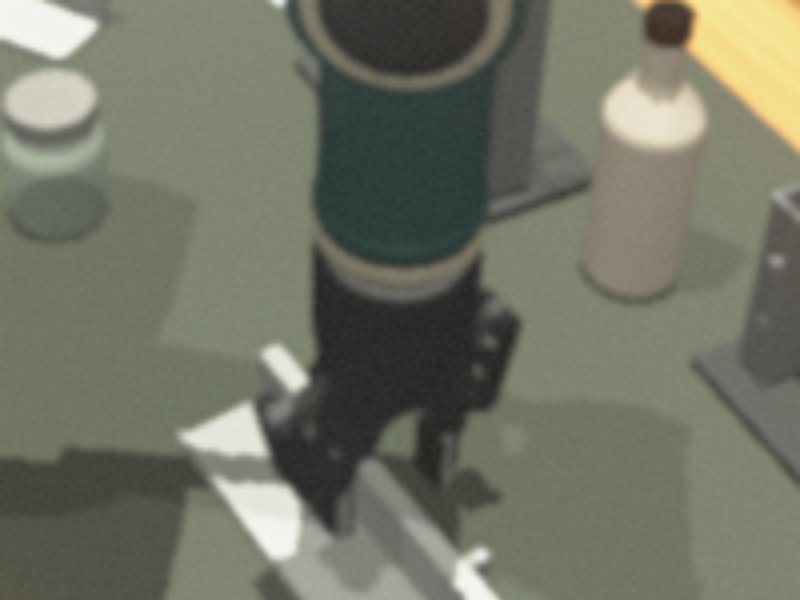

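arm_command --targets "3 -2 5 0 0 0 0.6;3 -2 5 0 0 0 0.6;3 -2 5 0 0 0 0.6;3 -2 5 0 0 0 0.6"

```text
time: 2.47
tool_pos: [0.4676, -0.2811, 0.0133]
tcp_rot: [-2.102, -2.335, 0.0]
wrist_force: [0.3, 0.4, -1.1]
width: 0.603
```

Run:
```python
from h import *
st=bot.read_state(); print(st['tool_pos'],st['joint_vel'].round(3),st['wrist_force'])
```

```text
[ 0.46764275 -0.28112615  0.01333006] [-0.002  0.002 -0.004  0.001 -0.002 -0.   ] [ 0.26505659  0.36200619 -1.12255395]
```

On target. Close.

arm_command --targets "0 0 0 0 0 0 0.3;0 0 0 0 0 0 0;0 0 0 0 0 0 0;0 0 0 0 0 0 0;0 0 0 0 0 0 0;0 0 0 0 0 0 0;0 0 0 0 0 0 0" --newtons 70

```text
time: 3.05
tool_pos: [0.4682, -0.2814, 0.0136]
tcp_rot: [2.102, 2.334, 0.0]
wrist_force: [0.8, 0.5, 3.0]
width: 0.126
```

Run:
```python
from h import *
st=bot.read_state(); print(st['tool_pos'],st['joint_vel'].round(3),st['wrist_force'],st['torque'])
```

```text
[ 0.46819857 -0.28144455  0.01361378] [0.001 0.001 0.    0.002 0.    0.   ] [0.77741856 0.51391482 2.99366566] [-0.00524111 -0.04983262  0.01444903]
```

arm_command --targets "0 0 -15 0 0 0 0;0 0 -40 0 0 0 0;0 0 -70 0 0 0 0;0 0 -100 0 0 0 0;0 0 -115 0 0 0 0;0 0 -117 0 0 0 0;0 0 -117 0 0 0 0"

```text
time: 3.63
tool_pos: [0.468, -0.2814, 0.1307]
tcp_rot: [2.101, 2.334, 0.0]
wrist_force: [-0.0, 0.2, -2.9]
width: 0.127
```

arm_command --targets "15 9 0 0 0 0.3 0;40 24 0 0 0 0.8 0;70 42 0 0 0 1.4 0;100 60 0 0 0 2 0;130 78 0 0 0 2.6 0;160 96 0 0 0 3.3 0;190 114 0 0 0 4 0;220 132 0 0 0 4.6 0;238 142 0 0 0 5.1 0;244 146 0 0 0 5.2 0"

```text
time: 4.47
tool_pos: [0.5865, -0.0199, 0.127]
tcp_rot: [-2.2, -2.237, 0.003]
wrist_force: [-0.1, 0.3, -2.1]
width: 0.126
```

arm_command --targets "0 0 0 0 0 0 0;0 0 0 0 0 0 0;0 0 0 0 0 0 0"

```text
time: 4.72
tool_pos: [0.5861, -0.0243, 0.1288]
tcp_rot: [-2.205, -2.235, 0.004]
wrist_force: [-0.1, -0.0, -3.0]
width: 0.125
```

Run:
```python
from h import *
st=bot.read_state(); print(st['tool_pos'],st['joint_vel'].round(3),st['wrist_force'],st['torque'],st['width'],st['time'])
print(R.from_rotvec(st['tcp_rot']).as_matrix().round(4))
np.save('pics/st3.npy',st,allow_pickle=True)
for n in ['wrist','side','scene']:
    im,d=bot.read_camera(n); cv2.imwrite(f"pics/{n}3.png",im);np.save(f"pics/{n}3.npy",d)
```

```text
[ 0.58609954 -0.02432441  0.12880412] [-0.01  -0.012 -0.007  0.005 -0.     0.002] [-0.07357827 -0.03425998 -3.02695731] [-0.02413343 -0.05246252 -0.01254938] 0.1251733061016729 4.7167
[[-1.340e-02  9.999e-01 -2.900e-03]
 [ 9.999e-01  1.340e-02 -4.000e-04]
 [-3.000e-04 -2.900e-03 -1.000e+00]]
```

View pics/wrist3.png

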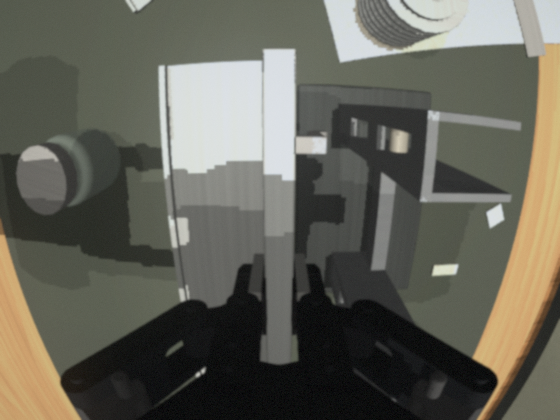

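View pics/side3.png

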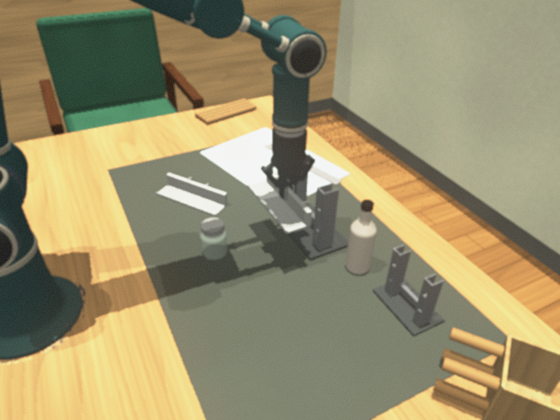

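View pics/scene3.png

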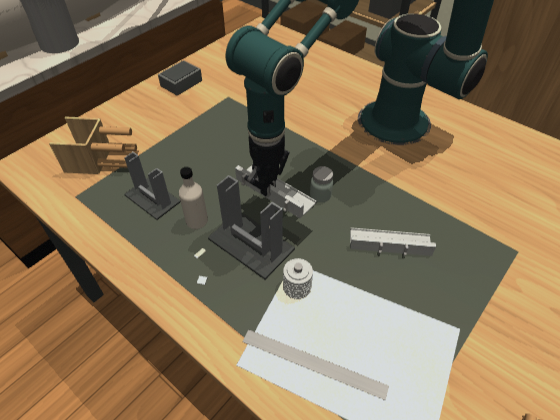

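Run:
```python
from h import *
st=np.load('pics/st3.npy',allow_pickle=True).item()
for n in ['wrist','scene','side']:
    d=np.load(f'pics/{n}3.npy'); C=cloud(n,d,st); P=C.reshape(-1,3)
    print('==',n)
    for a,b in ((.0,.08),(-.13,-.05)):
        q=P[(P[:,2]>.169)&(P[:,2]<.18)&(P[:,0]>.6)&(P[:,0]<.70)&(P[:,1]>a)&(P[:,1]<b)]
        if len(q)>20: print('up',len(q),np.percentile(q,[1,99],axis=0).round(4).tolist(),cv2.minAreaRect((q[:,:2]*1000).astype(np.float32)))
    q=P[(P[:,2]>.14)&(P[:,2]<.165)&(P[:,0]>.57)&(P[:,0]<.628)&(P[:,1]>-.14)&(P[:,1]<.09)]
    print('railtop',len(q),np.percentile(q,[1,50,99],axis=0).round(4).tolist())
    c=q[(q[:,0]>.597)]
    for a,b in ((.0,.09),(-.14,-.05)):
        w=c[(c[:,1]>a)&(c[:,1]<b)]
        if len(w): print('claw',len(w),np.percentile(w,[2,98],axis=0).round(4).tolist())
    bq=q[(q[:,0]<.594)&(q[:,2]>.148)&(q[:,1]>.0)]
    if len(bq)>20: print('bar slope deg',np.degrees(np.polyfit(bq[:,1],bq[:,0],1)[0]),np.percentile(bq,[1,99],axis=0).round(4).tolist(), 'z slope',np.polyfit(bq[:,1],bq[:,2],1)[0])
```

```text
== wrist
up 3354 [[0.6304, 0.0269, 0.1693], [0.6703, 0.0569, 0.1762]] ((650.8052978515625, 41.890830993652344), (41.393192291259766, 30.352767944335938), 0.9216440916061401)
up 23 [[0.6364, -0.0757, 0.1692], [0.6429, -0.0724, 0.1757]] ((639.9036254882812, -73.48846435546875), (2.5814270973205566, 7.352750301361084), 68.82936096191406)
railtop 11569 [[0.5721, -0.0608, 0.1423], [0.5851, 0.0184, 0.1549], [0.602, 0.0745, 0.1633]]
claw 235 [[0.5971, 0.038, 0.1406], [0.6012, 0.0441, 0.1561]]
bar slope deg -0.6358584604316525 [[0.5783, 0.001, 0.1533], [0.5927, 0.075, 0.1564]] z slope -0.000894907894599414
== scene
up 111 [[0.631, 0.0252, 0.1694], [0.6716, 0.0564, 0.1774]] ((651.587158203125, 40.319725036621094), (41.28336715698242, 32.827945709228516), 0.8123118281364441)
up 114 [[0.6331, -0.1049, 0.1692], [0.6742, -0.0732, 0.1777]] ((653.7601928710938, -89.28108978271484), (42.080570220947266, 32.057525634765625), 1.6203938722610474)
railtop 517 [[0.5783, -0.1241, 0.1407], [0.5902, 0.0048, 0.1548], [0.6056, 0.0738, 0.1634]]
claw 23 [[0.598, 0.0351, 0.141], [0.6036, 0.0427, 0.1574]]
claw 16 [[0.5983, -0.0941, 0.1425], [0.6053, -0.0877, 0.1576]]
bar slope deg -0.5735917197369848 [[0.5787, 0.0002, 0.1486], [0.5929, 0.0743, 0.1592]] z slope -0.010591338470951013
== side
up 115 [[0.6335, -0.1052, 0.1691], [0.6741, -0.074, 0.1764]] ((653.3197631835938, -88.91329193115234), (33.06406784057617, 41.13637924194336), 87.22225952148438)
railtop 400 [[0.5715, -0.1257, 0.1406], [0.5844, -0.0673, 0.1545], [0.606, 0.0422, 0.1633]]
claw 16 [[0.5974, -0.0946, 0.1434], [0.6044, -0.0881, 0.1563]]
bar slope deg 16.429016479596708 [[0.5811, 0.0221, 0.1545], [0.5936, 0.0485, 0.1585]] z slope 0.02034276129882975
```

arm_command --targets "0 3 0 0 0 -0.2 0;1 9 0 0 0 -0.2 0;1 16 0 0 0 -0.2 0;1 22 0 0 0 -0.2 0;1 28 0 0 0 -0.2 0;1 32 0 0 0 -0.2 0;1 34 0 0 0 -0.2 0;1 34 0 0 0 -0.2 0"

```text
time: 5.53
tool_pos: [0.6221, -0.0218, 0.1302]
tcp_rot: [2.202, 2.241, 0.0]
wrist_force: [1.0, 0.4, -1.4]
width: 0.126
```

Run:
```python
from h import *
st=bot.read_state(); print(st['tool_pos'],st['joint_vel'].round(3),st['wrist_force'],st['torque'],st['width'],st['time'])
print(R.from_rotvec(st['tcp_rot']).as_matrix().round(4))
np.save('pics/st4.npy',st,allow_pickle=True)
im,d=bot.read_camera('wrist'); cv2.imwrite(f"pics/wrist4.png",im);np.save(f"pics/wrist4.npy",d)
C=cloud('wrist',d,st);P=C.reshape(-1,3)
q=P[(P[:,2]>.169)&(P[:,2]<.18)&(P[:,0]>.6)&(P[:,0]<.70)&(P[:,1]>0)&(P[:,1]<.08)]
print(cv2.minAreaRect((q[:,:2]*1000).astype(np.float32)),np.percentile(q,[1,99],axis=0).round(4).tolist())
q=P[(P[:,2]>.15)&(P[:,2]<.16)&(P[:,0]>.6)&(P[:,0]<.65)&(P[:,1]>0)&(P[:,1]<.09)]
print(np.percentile(q,[1,50,99],axis=0).round(4).tolist())
```

```text
[ 0.62208855 -0.02175835  0.13018717] [-0.002 -0.011  0.016 -0.     0.004 -0.   ] [ 0.96569752  0.35159418 -1.43810654] [-0.02265709 -0.00677386  0.02246516] 0.12560032454348133 5.5333
[[-1.760e-02  9.998e-01  1.000e-04]
 [ 9.998e-01  1.760e-02 -0.000e+00]
 [-0.000e+00  1.000e-04 -1.000e+00]]
((651.2698364257812, 41.892459869384766), (41.01957321166992, 30.33772850036621), 0.8855883479118347) [[0.6308, 0.0271, 0.1693], [0.6704, 0.057, 0.1762]]
[[0.6139, 0.001, 0.1516], [0.6205, 0.0422, 0.1563], [0.6461, 0.0775, 0.1581]]
```

View pics/wrist4.png

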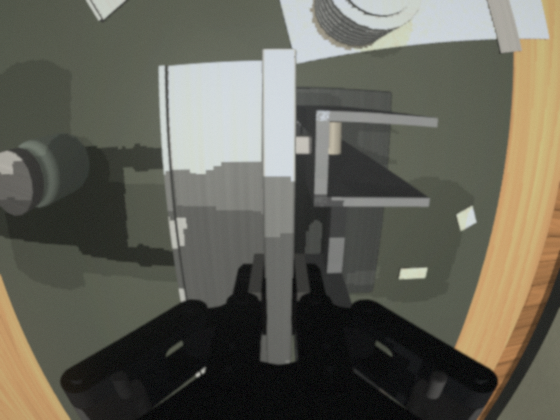

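arm_command --targets "0 1 0 0 0 0 0;0 2 0 0 0 0 0;0 3 0 0 0 0 0;0 3.5 0 0 0 0 0;0 3.5 0 0 0 0 0;0 3.5 0 0 0 0 0"

```text
time: 6.08
tool_pos: [0.625, -0.0218, 0.1303]
tcp_rot: [2.202, 2.241, -0.0]
wrist_force: [0.4, 1.1, -3.3]
width: 0.127
```

Run:
```python
from h import *
st=bot.read_state(); print(st['tool_pos'],st['joint_vel'].round(3),st['wrist_force'],st['torque'],st['width'],st['time'])
im,d=bot.read_camera('side'); cv2.imwrite(f"pics/s5.png",cv2.resize(im[140:290,230:430],(800,600),interpolation=2))
im,d=bot.read_camera('scene'); cv2.imwrite(f"pics/c5.png",cv2.resize(im[140:290,180:380],(800,600),interpolation=2))
```

```text
[ 0.62495117 -0.02179476  0.13032922] [ 0.    -0.001  0.     0.002  0.    -0.002] [ 0.35713791  1.10283915 -3.27813169] [ 0.00288886 -0.07274738  0.00913028] 0.1267768686869625 6.0833
```

View pics/s5.png

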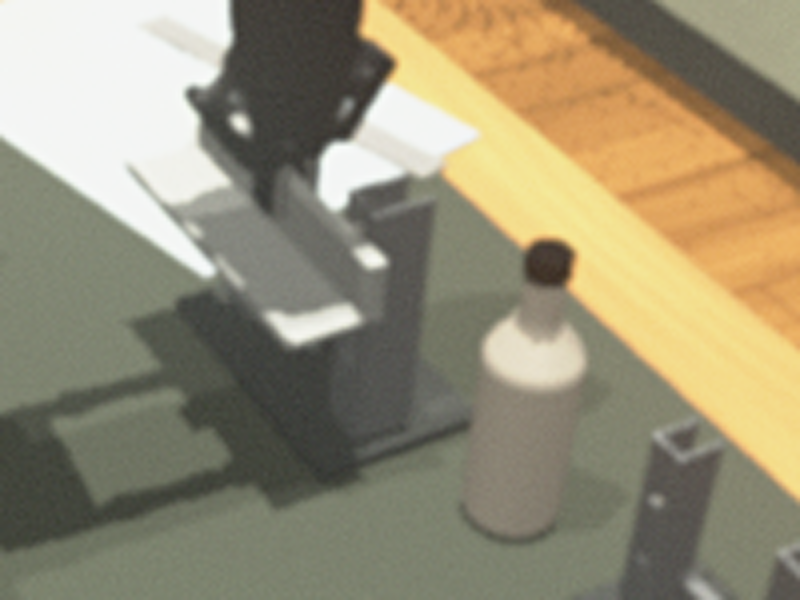

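View pics/c5.png

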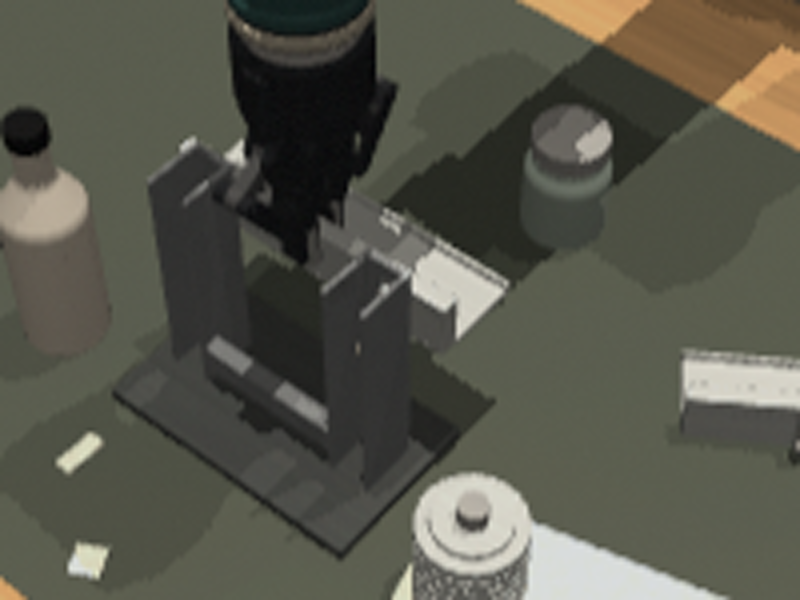

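arm_command --targets "-0.7 0 2 0 0 0 0;-0.7 0 4 0 0 0 0;-0.7 0 7 0 0 0 0;-0.7 0 10 0 0 0 0;-0.7 0 12 0 0 0 0;-0.7 0 13.5 0 0 0 0;-0.7 0 14 0 0 0 0;-0.7 0 14 0 0 0 0"

```text
time: 6.85
tool_pos: [0.6251, -0.0225, 0.1161]
tcp_rot: [2.202, 2.241, 0.0]
wrist_force: [1.2, -0.6, -2.5]
width: 0.125
```

Run:
```python
from h import *
st=bot.read_state(); print(st['tool_pos'],st['joint_vel'].round(3),st['wrist_force'],st['torque'],st['width'],st['time'])
```

```text
[ 0.62509181 -0.02245107  0.11610584] [-0.    -0.002 -0.003 -0.001  0.003  0.   ] [ 1.1980388  -0.61341821 -2.47702031] [-0.03163828 -0.14148285 -0.05643364] 0.12478381052592123 6.85
```

arm_command --targets "0 0 0.7 0 0 0 0;0 0 1.4 0 0 0 0;0 0 2 0 0 0 0;0 0 2 0 0 0 0"

```text
time: 7.18
tool_pos: [0.6251, -0.0225, 0.1143]
tcp_rot: [2.202, 2.241, 0.0]
wrist_force: [1.0, -0.0, -3.1]
width: 0.126
```

Run:
```python
from h import *
st=bot.read_state(); print(st['tool_pos'],st['wrist_force'],st['torque'])
```

```text
[ 0.62509094 -0.02245831  0.11425644] [ 0.9765741  -0.03831211 -3.08828475] [ 0.04409101 -0.16112804 -0.04995688]
```

arm_command --targets "0 0 0.4 0 0 0 0;0 0 0.8 0 0 0 0;0 0 1 0 0 0 0;0 0 1 0 0 0 0"

```text
time: 7.52
tool_pos: [0.6251, -0.0225, 0.1133]
tcp_rot: [2.202, 2.241, 0.0]
wrist_force: [0.9, -0.1, -2.2]
width: 0.125
```

Run:
```python
from h import *
st=bot.read_state(); print(st['tool_pos'],st['wrist_force'],st['torque'])
```

```text
[ 0.62511754 -0.02246094  0.11333451] [ 0.85816649 -0.12199284 -2.18812382] [-0.00936385 -0.19347532 -0.02211909]
```

arm_command --targets "0 0 0.4 0 0 0 0;0 0 0.8 0 0 0 0;0 0 1 0 0 0 0;0 0 1 0 0 0 0"

```text
time: 7.85
tool_pos: [0.625, -0.0225, 0.1125]
tcp_rot: [2.202, 2.241, 0.0]
wrist_force: [-0.7, 0.4, -0.6]
width: 0.127
```

Run:
```python
from h import *
st=bot.read_state(); print(st['tool_pos'],st['wrist_force'],st['torque'])
```

```text
[ 0.62497248 -0.02245903  0.11254547] [-0.73242592  0.40166961 -0.6003745 ] [ 0.03815385 -0.01597965 -0.18289425]
```

arm_command --targets "0 0 0.3 0 0 0 0;0 0 0.5 0 0 0 0;0 0 0.5 0 0 0 0"

```text
time: 8.1
tool_pos: [0.625, -0.0225, 0.1123]
tcp_rot: [2.202, 2.241, -0.0]
wrist_force: [-2.7, -0.2, 3.9]
width: 0.124
```

Run:
```python
from h import *
st=bot.read_state(); print(st['tool_pos'],st['wrist_force'],st['torque'])
```

```text
[ 0.62496559 -0.02246834  0.11233628] [-2.65657437 -0.24331868  3.85269085] [ 0.00906416  0.30686026 -0.16974075]
```

Resting on the catches. Release, gently.

arm_command --targets "0 0 0 0 0 0 0.16;0 0 0 0 0 0 0.2;0 0 0 0 0 0 0.25;0 0 0 0 0 0 0.3;0 0 0 0 0 0 0.35;0 0 0 0 0 0 0.35;0 0 0 0 0 0 0.35" --newtons 20

```text
time: 8.68
tool_pos: [0.625, -0.0225, 0.1117]
tcp_rot: [2.202, 2.241, 0.0]
wrist_force: [-0.1, 1.0, -0.1]
width: 0.35
```

arm_command --targets "0 0 -5 0 0 0 0.35;0 0 -15 0 0 0 0.35;0 0 -30 0 0 0 0.35;0 0 -45 0 0 0 0.35;0 0 -55 0 0 0 0.35;0 0 -55 0 0 0 0.35;0 0 -55 0 0 0 0.35"

```text
time: 9.27
tool_pos: [0.6258, -0.0225, 0.1682]
tcp_rot: [2.201, 2.239, 0.003]
wrist_force: [-0.7, 0.5, -0.6]
width: 0.348
```

```bash
cat > chk.py <<'E'
from h import *
import sys
k=sys.argv[1]
st=bot.read_state(); print(st['tool_pos'],st['wrist_force'],st['torque'],st['time'],st['width'])
for n in ['wrist','scene','side']:
    s0=bot.read_state(); im,d=bot.read_camera(n); cv2.imwrite(f"pics/{n}{k}.png",im);np.save(f"pics/{n}{k}.npy",d)
    P=cloud(n,d,s0).reshape(-1,3)
    q=P[(P[:,2]>.11)&(P[:,2]<.15)&(P[:,0]>.612)&(P[:,0]<.6285)]
    for a,b in ((.06,.09),(.02,.06),(-.02,.02),(-.05,-.02),(-.09,-.05),(-.13,-.105)):
        w=q[(q[:,1]>a)&(q[:,1]<b)]
        if len(w)>15:
            t=w[w[:,2]>np.percentile(w[:,2],97)-.006]
            print(n,(a,b),len(w),'top z',np.percentile(w[:,2],[50,90,97]).round(4),'x',np.percentile(t[:,0],[3,97]).round(4))
    if n=='side': cv2.imwrite(f"pics/z{n}{k}.png",cv2.resize(im[140:290,230:430],(800,600),interpolation=2))
    if n=='scene': cv2.imwrite(f"pics/z{n}{k}.png",cv2.resize(im[140:290,180:380],(800,600),interpolation=2))
E
python3 chk.py 6
```

```text
[ 0.62582558 -0.02253051  0.16819347] [-0.70936424  0.52717029 -0.6030552 ] [0.00210819 0.00262949 0.00629855] 9.2667 0.3482909467120211
wrist (0.06, 0.09) 813 top z [0.1371 0.1382 0.1386] x [0.6151 0.6266]
wrist (0.02, 0.06) 1803 top z [0.1372 0.1382 0.1386] x [0.6155 0.6272]
wrist (-0.02, 0.02) 1500 top z [0.1372 0.1381 0.1385] x [0.6157 0.6275]
wrist (-0.05, -0.02) 893 top z [0.1373 0.1382 0.1385] x [0.6163 0.6281]
wrist (-0.09, -0.05) 853 top z [0.1374 0.1382 0.1385] x [0.6175 0.6282]
wrist (-0.13, -0.105) 244 top z [0.1373 0.1382 0.1386] x [0.6181 0.6282]
scene (0.06, 0.09) 85 top z [0.1322 0.1386 0.1394] x [0.6145 0.6282]
scene (0.02, 0.06) 38 top z [0.1371 0.1392 0.1399] x [0.6161 0.6266]
scene (-0.02, 0.02) 49 top z [0.1376 0.1392 0.1402] x [0.6161 0.6283]
scene (-0.05, -0.02) 44 top z [0.1359 0.1388 0.1399] x [0.6175 0.6284]
scene (-0.09, -0.05) 40 top z [0.1368 0.1388 0.1403] x [0.6195 0.628 ]
side (0.06, 0.09) 42 top z [0.1317 0.1386 0.1396] x [0.616  0.6268]
side (0.02, 0.06) 99 top z [0.1317 0.138  0.1388] x [0.6168 0.6267]
side (-0.02, 0.02) 106 top z [0.1309 0.1379 0.1388] x [0.6171 0.6273]
side (-0.05, -0.02) 92 top z [0.1327 0.1381 0.1391] x [0.6172 0.6283]
side (-0.09, -0.05) 125 top z [0.1321 0.138  0.1391] x [0.6181 0.6281]
side (-0.13, -0.105) 89 top z [0.1303 0.1376 0.139 ] x [0.6193 0.628 ]
```

View pics/wrist6.png

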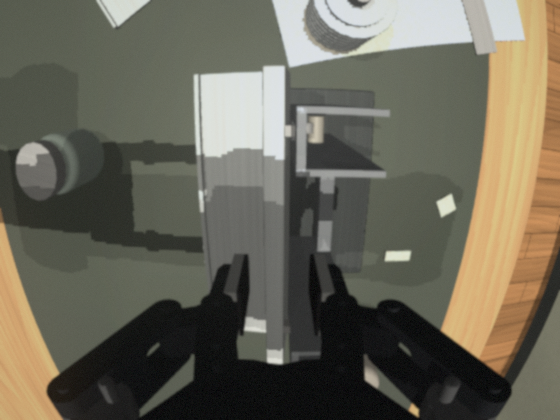

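View pics/zside6.png

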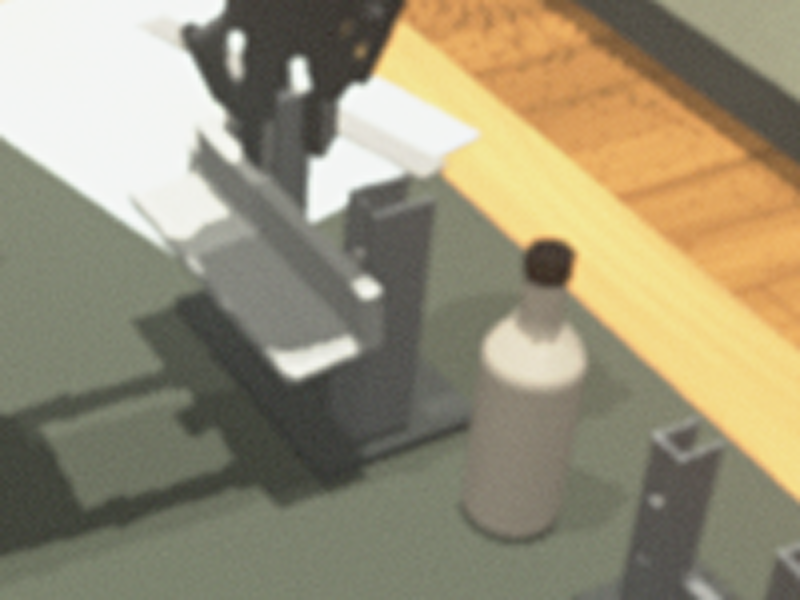

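arm_command --targets "10 -1 0 0 0 0 0.1;20 -3 0 0 0 0 0;32 -4 0 0 0 0 0;32 -4 5 0 0 0 0;32 -4 12 0 0 0 0;32 -4 20 0 0 0 0;32 -4 23 0 0 0 0;32 -4 23 0 0 0 0;32 -4 23 0 0 0 0" --newtons 60

```text
time: 10.17
tool_pos: [0.62, 0.0091, 0.143]
tcp_rot: [-2.202, -2.24, 0.002]
wrist_force: [-0.1, 0.3, -0.3]
width: 0.003
```

Run:
```python
from h import *
st=bot.read_state(); print(st['tool_pos'],st['wrist_force'],st['torque'],st['width'])
im,d=bot.read_camera('wrist'); cv2.imwrite("pics/w7.png",im)
```

```text
[0.61999384 0.00914156 0.14296649] [-0.13776058  0.31168778 -0.29378081] [0.0642164  0.03559114 0.04327068] 0.002687163913705427
```

View pics/w7.png

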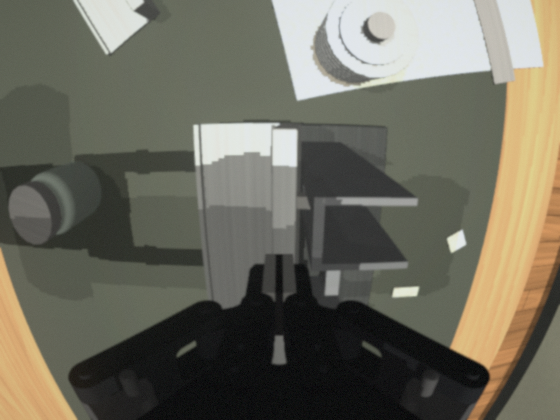

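arm_command --targets "0 1.5 2 0 0 0 0;0 1.5 4 0 0 0 0;0 1.5 5 0 0 0 0;0 1.5 6 0 0 0 0;0 1.5 6 0 0 0 0"

```text
time: 10.63
tool_pos: [0.622, 0.0094, 0.138]
tcp_rot: [2.202, 2.24, 0.0]
wrist_force: [-0.4, -0.1, 0.4]
width: -0.002
```

```bash
cat > s.py <<'E'
from h import *
st=bot.read_state(); print(st['tool_pos'],st['wrist_force'],st['torque'],st['time'])
E
python3 s.py
```

```text
[0.62204136 0.00939443 0.13803282] [-0.35225927 -0.09995374  0.36751647] [-0.0194169   0.09807793  0.00342126] 10.6333
```

arm_command --targets "0 0 0.7 0 0 0 0;0 0 1.4 0 0 0 0;0 0 2 0 0 0 0;0 0 2 0 0 0 0"

```text
time: 10.97
tool_pos: [0.6221, 0.0094, 0.1374]
tcp_rot: [2.201, 2.24, 0.001]
wrist_force: [-3.5, -0.5, 8.1]
width: -0.0
```

```bash
python3 s.py
```

```text
[0.62214886 0.00944338 0.13742698] [-3.5460607  -0.50543663  8.10415292] [ 1.35589173e-04  6.00480286e-01 -3.10017538e-02] 10.9667
```

arm_command --targets "0 0 0.5 0 0 0 0;0 0 1 0 0 0 0;0 0 1.5 0 0 0 0;0 0 1.5 0 0 0 0"

```text
time: 11.3
tool_pos: [0.6222, 0.0095, 0.1371]
tcp_rot: [2.201, 2.24, 0.001]
wrist_force: [-5.4, -0.4, 12.7]
width: 0.002
```

```bash
python3 s.py
```

```text
[0.62222781 0.00948373 0.13709727] [-5.35529118 -0.37019744 12.74692303] [-0.0623208   0.95011074 -0.01503076] 11.3
```

arm_command --targets "0 0 0.7 0 0 0 0;0 0 1.4 0 0 0 0;0 0 2 0 0 0 0;0 0 2 0 0 0 0"

```text
time: 11.63
tool_pos: [0.6225, 0.0099, 0.1349]
tcp_rot: [2.201, 2.24, 0.003]
wrist_force: [-3.7, 1.8, 10.4]
width: 0.001
```

```bash
python3 s.py
```

```text
[0.62254189 0.00989158 0.13494144] [-3.65210868  1.7865581  10.3732211 ] [ 0.14139611  0.73152839 -0.03794475] 11.6333
```

arm_command --targets "0 0 1 0 0 0 0;0 0 2 0 0 0 0;0 0 3 0 0 0 0;0 0 3 0 0 0 0;0 0 3 0 0 0 0"

```text
time: 12.05
tool_pos: [0.6232, 0.01, 0.1305]
tcp_rot: [2.201, 2.24, 0.004]
wrist_force: [0.2, 2.4, 5.9]
width: 0.002
```

```bash
python3 s.py
```

```text
[0.62317038 0.01002121 0.13053963] [0.20579227 2.43548233 5.88660916] [ 0.30235716 -0.12053227 -0.0228142 ] 12.05
```

arm_command --targets "0 0 1 0 0 0 0;0 0 2 0 0 0 0;0 0 3 0 0 0 0;0 0 3 0 0 0 0"

```text
time: 12.38
tool_pos: [0.6232, 0.0101, 0.1299]
tcp_rot: [2.201, 2.24, 0.004]
wrist_force: [-4.8, 1.8, 17.5]
width: 0.002
```

```bash
python3 s.py
```

```text
[0.62316775 0.01006011 0.12990557] [-4.76494582  1.76071484 17.49080359] [ 0.27220402  0.82391351 -0.02042152] 12.3833
```

arm_command --targets "0 0 -8 0 0 0 0;0 0 -18 0 0 0 0;-20 -1 -22 0 0 0 0;-45 -1 -22 0 0 0 0;-62 -1 -20 0 0 0 0;-64 -1 -14 0 0 0 0;-64 -1 -12 0 0 0 0;-64 -1 -12 0 0 0 0"

```text
time: 13.05
tool_pos: [0.6211, -0.0543, 0.137]
tcp_rot: [-2.201, -2.239, 0.002]
wrist_force: [-0.1, 0.1, -0.4]
width: -0.001
```

```bash
python3 s.py; python3 chk.py 8
```

```text
[ 0.62114177 -0.05430517  0.13701821] [-0.1301103   0.08072036 -0.3521719 ] [ 0.02970621 -0.01830837 -0.00372239] 13.05
[ 0.62114177 -0.05430517  0.13701821] [-0.1301103   0.08072036 -0.3521719 ] [ 0.02970621 -0.01830837 -0.00372239] 13.05 -0.0013372304927547934
wrist (0.06, 0.09) 783 top z [0.1255 0.1265 0.127 ] x [0.6174 0.628 ]
wrist (0.02, 0.06) 2074 top z [0.1279 0.1295 0.13  ] x [0.6175 0.6281]
wrist (-0.02, 0.02) 1972 top z [0.1313 0.1327 0.1333] x [0.6182 0.6282]
wrist (-0.05, -0.02) 1430 top z [0.1344 0.1461 0.1489] x [0.6128 0.6281]
wrist (-0.13, -0.105) 149 top z [0.1408 0.1416 0.1419] x [0.6196 0.6249]
scene (0.06, 0.09) 53 top z [0.124  0.1274 0.128 ] x [0.6165 0.6281]
scene (0.02, 0.06) 24 top z [0.1263 0.1286 0.1287] x [0.6171 0.6279]
scene (-0.02, 0.02) 27 top z [0.1324 0.1349 0.1361] x [0.6186 0.6284]
scene (-0.05, -0.02) 58 top z [0.1349 0.1458 0.149 ] x [0.616  0.6271]
scene (-0.09, -0.05) 16 top z [0.1378 0.14   0.1444] x [0.6231 0.6282]
side (0.06, 0.09) 30 top z [0.1239 0.1261 0.1277] x [0.6184 0.6277]
side (0.02, 0.06) 81 top z [0.1237 0.1295 0.1305] x [0.6174 0.6277]
side (-0.02, 0.02) 94 top z [0.1272 0.1329 0.1337] x [0.6184 0.6278]
side (-0.05, -0.02) 54 top z [0.1212 0.1307 0.133 ] x [0.6186 0.622 ]
side (-0.09, -0.05) 136 top z [0.1305 0.1444 0.1495] x [0.6126 0.6278]
side (-0.13, -0.105) 99 top z [0.1281 0.1404 0.1415] x [0.6205 0.6279]
```

arm_command --targets "0 1.5 0 0 0 0 0;0 3 1 0 0 0 0;0 3 2 0 0 0 0;0 3 3 0 0 0 0;0 3 3.5 0 0 0 0;0 3 3.5 0 0 0 0"

```text
time: 13.7
tool_pos: [0.6256, -0.0541, 0.1362]
tcp_rot: [2.202, 2.24, 0.002]
wrist_force: [-1.4, 1.0, 5.1]
width: 0.004
```

```bash
python3 s.py
```

```text
[ 0.62557002 -0.05406521  0.13621348] [-1.38247069  0.98322946  5.10551267] [0.19373631 0.33348641 0.00806923] 13.7
```

arm_command --targets "0 0 1 0 0 0 0;0 0 2 0 0 0 0;0 0 3 0 0 0 0;0 0 3.5 0 0 0 0;0 0 3.5 0 0 0 0"

```text
time: 14.12
tool_pos: [0.6256, -0.0545, 0.1322]
tcp_rot: [2.201, 2.24, 0.001]
wrist_force: [0.2, -0.9, 3.4]
width: -0.002
```

```bash
python3 s.py
```

```text
[ 0.62563903 -0.05454853  0.13215928] [ 0.237917   -0.92143142  3.42583174] [-0.120236    0.08304772 -0.01226832] 14.1167
```

Passing the catch; continue to the stop.

arm_command --targets "0 0 1 0 0 0 0;0 0 2 0 0 0 0;0 0 3 0 0 0 0;0 0 4 0 0 0 0;0 0 5 0 0 0 0;0 0 6 0 0 0 0;0 0 7 0 0 0 0;0 0 7 0 0 0 0"

```text
time: 14.78
tool_pos: [0.625, -0.0545, 0.1275]
tcp_rot: [-2.202, -2.241, 0.0]
wrist_force: [-8.3, 0.4, 19.3]
width: -0.0
```

```bash
python3 s.py
```

```text
[ 0.62500353 -0.05449268  0.12753655] [-8.29175293  0.36295542 19.25790922] [0.07544227 1.35670627 0.0166067 ] 14.7833
```

arm_command --targets "0 0 -8 0 0 0 0;0 0 -20 0 0 0 0;0 0 -40 0 0 0 0;0 -10 -60 0 0 0 0;20 -20 -80 0 0 0 0;32 -20 -90 0 0 0 0;32 -20 -90 0 0 0 0;32 -20 -90 0 0 0 0"

```text
time: 15.45
tool_pos: [0.605, -0.0223, 0.2145]
tcp_rot: [2.199, 2.242, 0.001]
wrist_force: [0.2, -0.5, -0.1]
width: 0.001
```

```bash
python3 chk.py 9
```

```text
[ 0.60504177 -0.02229185  0.21453756] [ 0.17529433 -0.527498   -0.12993794] [0.01947054 0.01903877 0.00877511] 15.45 0.0007363374409456225
wrist (0.06, 0.09) 459 top z [0.1276 0.1285 0.1288] x [0.6167 0.6281]
wrist (0.02, 0.06) 970 top z [0.1276 0.1285 0.1289] x [0.6175 0.6281]
wrist (-0.02, 0.02) 856 top z [0.1276 0.1285 0.1289] x [0.6179 0.6282]
wrist (-0.05, -0.02) 534 top z [0.1276 0.1284 0.1287] x [0.6184 0.6281]
wrist (-0.09, -0.05) 264 top z [0.1275 0.1285 0.1288] x [0.6187 0.6281]
scene (0.06, 0.09) 51 top z [0.1267 0.1294 0.13  ] x [0.6176 0.6284]
scene (0.02, 0.06) 22 top z [0.1281 0.1296 0.1308] x [0.6179 0.6277]
scene (-0.02, 0.02) 20 top z [0.1284 0.1297 0.13  ] x [0.6188 0.6266]
scene (-0.05, -0.02) 43 top z [0.1279 0.1298 0.1303] x [0.6189 0.6277]
scene (-0.09, -0.05) 47 top z [0.1276 0.1291 0.13  ] x [0.6194 0.628 ]
side (0.06, 0.09) 32 top z [0.1265 0.129  0.1296] x [0.6171 0.6284]
side (0.02, 0.06) 80 top z [0.1248 0.1288 0.1295] x [0.6177 0.6282]
side (-0.02, 0.02) 93 top z [0.1246 0.1288 0.1293] x [0.6175 0.628 ]
side (-0.05, -0.02) 65 top z [0.125  0.1282 0.1289] x [0.619 0.628]
side (-0.09, -0.05) 95 top z [0.1251 0.1287 0.1291] x [0.6194 0.6279]
side (-0.13, -0.105) 63 top z [0.1209 0.1279 0.1287] x [0.6202 0.6283]
```

View pics/wrist9.png

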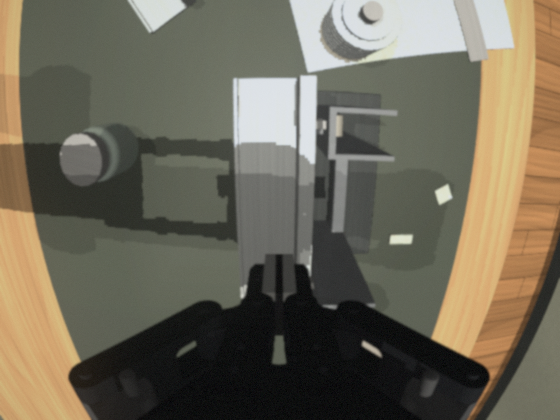

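View pics/zscene9.png

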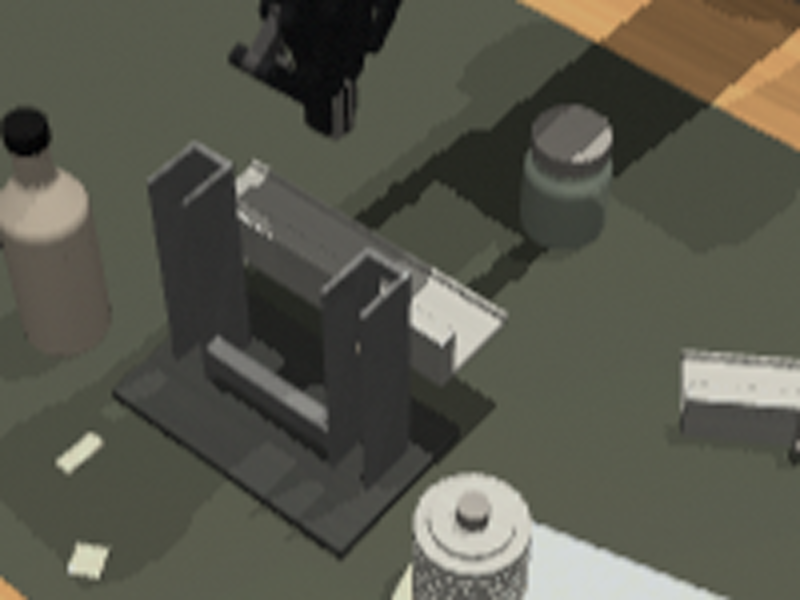

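View pics/side9.png

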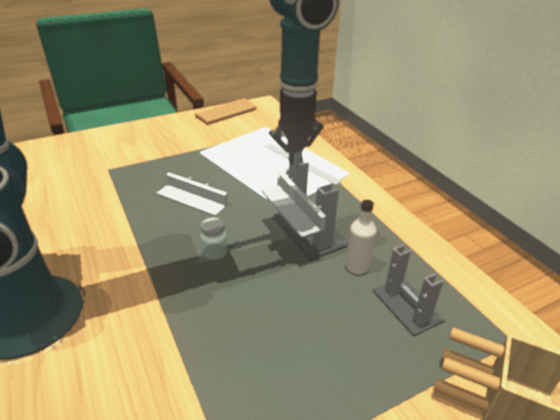

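Run:
```python
from workcell import bot
print(bot.finish_job())
```

```text
the job is handed in; nothing more can be done
None
```

The wide-claw rail is hung on the larger stand, both ends are pressed past the catches and home, and the job is handed in. It used about 15.6 s of the 69 s.

- **Hanging:** I gripped the rail at mid-bar, put both claws through the upper slots, lowered it onto the catches and let go. It hung level and unlocked with its bar top at about 138.5 mm.
- **Pressing home:** I pressed the left end, then the right, with the fingers shut, and each went past its catch to a firm stop. The highest upward push I read at the wrist was about 19 N, against the 120 N limit.
- **Last checks:** After I backed the arm off, all three cameras put the bar top at about 128–130 mm along the whole visible length, level (home is 128 mm). The bar lies against the uprights and the arm was clear, with its tool at 215 mm. In the pictures the spare rail, bottle, engine cylinder and jar look unmoved; I checked these by eye and did not measure them.
- **Disagreement:** The cameras differed by about 1–1.5 mm on how the claws lined up sideways with the slots. I aimed between their readings, and the claws went in with no noticeable force.

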